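# Start the copy-stand sequence on the key console

### The arm

A 6-joint arm with a two-finger parallel gripper is mounted at the origin on the work surface. World frame = base frame: x ahead of the robot, y to its left, z up, the work surface at z = 0. Lengths are in m, angles in rad, forces in N, time in s.
With the tool pointing down it reaches from about 0.35 to 0.775 m from the base axis. Payload 5.5 kg.
Tool frame: the origin (TCP) lies on the mounting face of the last link; the fingertips stand 173 mm ahead of it and the grasp point (between the pads) lies 155 mm ahead of it; z points along the fingers, y is the line along which they close (so a half turn about z gives the same grasp; the last joint's range is limited). The gripper opens to 85 mm and grips with 20 to 120 N. Pads are 22 mm wide; open, the fingers measure 114 mm over their backs; the gripper's body (76 mm by 85 mm) begins 54 mm behind the grasp point. The pads swing forward as they close: fully open they stand 13 mm farther back than shut.
Start: joints at [1.076, 0.313, 0.046, 1.304, 0, 1.431], TCP at [0.2, 0.539, 0.405] pointing down, gripper open.
Joint ranges: [-2.76, 2.76], [-0.86, 1.69], [-1.03, 1.26], [-2.2, 2.34], [-1.47, 1.5], [-3.14, 3.14]. Speed limits (rad/s): [2.57, 2.57, 3.14, 3.14, 3.14, 3.14].

### API

Orientations are given as a rotation vector (axis times angle).
In Python, from station import ctrl gives the robot as it stands.
- The arm moves only by the shell command python3 -m inch 'ROWS'. ROWS is JSON, a list that holds one entry, the list of rows, each a list of 5 numbers: the shift along the tool's x, y, z in mm, then the turn about the tool's z in degrees, then the finger opening in mm, from 0 to 85.4. In form: [[[x, y, z, turn, fingers], ...]]. A call has 1 to 5 rows; each row is the pose to reach, as a shift and turn from the pose commanded when the call began, along the tool's axes at that moment; what a row does not reach only later rows make up. A row lasts 1/10 s, in which the tool goes at most 50 mm and 8.59 degrees, less where a joint would pass 70% of its speed; a pose out of reach is approached as far as the arm can. A call with a gripper value outside its range is refused whole. The fingers move at their own pace and stop on an object; the grip force is fixed at half the most. Time passes only in rows, so rows that repeat a pose let the fingers close. It gives the time, the measured TCP pose, the force, the opening and the grip force at its end, in the units of the state.
- ctrl.observe(): the state, without advancing time (a new reading comes with each control period).
- ctrl.read_camera(name): name is "side" or "top" or "wrist"; returns a dict with "frame" (384x512x3 uint8, red, green, blue), "depth" (384x512 float32, m along the optical axis (not along the pixel's ray), 0 where there is no reading), "fx", "fy", "cx", "cy" (pixels), "cam_to_world" (4x4, takes a point from camera to world coordinates); the wrist camera has in their place "mount" (4x4, takes a point from camera to tool coordinates, whose origin is the TCP and whose axes are the flange's). Camera axes: x right, y up, looking along -z (the intrinsics and any distortion apply to the point x, -y, -z); pixel columns grow to the right and rows downward; lengths in m; the calibration is good to about 2 mm. A picture is of the moment at which its call begins: read the wrist's pose just before it.
- ctrl.hand_in(): hands the job in; it is judged then, once.
The state is a dict: "time_s": time; "q": joint angles; "qd": joint speeds; "effort": joint torques, N m; "tool_pos": TCP position; "orientation": TCP orientation; "ft_force": force on the tool from outside, world axes, zero at the start; "moment": the same for the moment, N m; "width": finger opening in m; "gripper_force": force on a finger pad.
Only numpy, scipy, OpenCV 4.12 (cv2) and the standard library are available. Lean on these libraries where they do the work, as an engineer would, in place of code of your own. Each camera call takes 0.05 s, during which the arm holds its last target. There are 200 camera calls.

### The job

Start up the copy stand from its key console: with the fingertips, lightly press the round key about 1 cm down without ramming it against its stop, then the long bar key, then the square key the same way, in that order; each stays partly down once pressed. Leave the cross-shaped key up, leave the key modules seated in the tray, and do not disturb the spectacle case, paperweight, pencil or book around it.

Things in the scene. Friction and masses are not known exactly. Their poses are not given: they have to be found in the camera images.
- tray: Dark steel console tray fixed to the desk, 149 x 149 mm, 20 mm high, with four square pockets (2 x 2, pocket centres 36 mm from the tray's middle along its x and y axes; pocket floor 5 mm above the desk). Origin: centre of its underside. The four key modules stand loose in the pockets, turned the same way as the tray; which module is in which pocket varies.
- module_round: Grey plastic key module, 64 x 64 mm and 34 mm high, about 0.35 kg, standing loose in its pocket (1.5 mm play each side); it carries the round key on top. Origin: centre of its underside. It must stay seated in its pocket: not lifted out. More than 20 N on it or its key is too hard.
- key_round_top (a point): Centre of the top face of the round key: off-white plastic, a round disc 34 mm across, flat-topped, centred on its module. It stands 20 mm proud of the module when up, so its top is 59 mm above the desk. Moves with the key.
- key_round (a joint): How far the round key is pushed down, in m: 0 to 0.001 at the start, 0.015 at its stop. The push needed grows evenly: 2.5 N at the top, 4.5 N at 0.005, 6.5 N at 0.010, 8.5 N before the stop. Let go, it springs back to about 0.007 and stays there (pushed less, it stays where left). Counts as pressed from 0.005; pushing to 0.008-0.012 is right.
- module_bar: Grey plastic key module, 64 x 64 mm and 34 mm high, about 0.35 kg, standing loose in its pocket (1.5 mm play each side); it carries the bar key on top. Origin: centre of its underside. It must stay seated in its pocket: not lifted out. More than 20 N on it or its key is too hard.
- key_bar_top (a point): Centre of the top face of the bar key: off-white plastic, a long narrow bar 56 mm long (along its module's y axis) and 18 mm wide, flat-topped, centred on its module. It stands 20 mm proud of the module when up, so its top is 59 mm above the desk. Moves with the key.
- key_bar (a joint): How far the bar key is pushed down, in m: 0 to 0.001 at the start, 0.015 at its stop. The push needed grows evenly: 2.5 N at the top, 4.5 N at 0.005, 6.5 N at 0.010, 8.5 N before the stop. Let go, it springs back to about 0.007 and stays there (pushed less, it stays where left). Counts as pressed from 0.005; pushing to 0.008-0.012 is right.
- module_square: Grey plastic key module, 64 x 64 mm and 34 mm high, about 0.35 kg, standing loose in its pocket (1.5 mm play each side); it carries the square key on top. Origin: centre of its underside. It must stay seated in its pocket: not lifted out. More than 20 N on it or its key is too hard.
- key_square_top (a point): Centre of the top face of the square key: off-white plastic, a square 34 x 34 mm, flat-topped, centred on its module. It stands 20 mm proud of the module when up, so its top is 59 mm above the desk. Moves with the key.
- key_square (a joint): How far the square key is pushed down, in m: 0 to 0.001 at the start, 0.015 at its stop. The push needed grows evenly: 2.5 N at the top, 4.5 N at 0.005, 6.5 N at 0.010, 8.5 N before the stop. Let go, it springs back to about 0.007 and stays there (pushed less, it stays where left). Counts as pressed from 0.005; pushing to 0.008-0.012 is right.
- module_cross: Grey plastic key module, 64 x 64 mm and 34 mm high, about 0.35 kg, standing loose in its pocket (1.5 mm play each side); it carries the cross key on top. Origin: centre of its underside. It must stay seated in its pocket: not lifted out. More than 20 N on it or its key is too hard.
- key_cross_top (a point): Centre of the top face of the cross key: off-white plastic, a plus-shaped cross, arms 46 mm tip to tip and 14 mm wide, flat-topped, centred on its module. It stands 20 mm proud of the module when up, so its top is 59 mm above the desk. Moves with the key.
- key_cross (a joint): How far the cross key is pushed down, in m: 0 to 0.001 at the start, 0.015 at its stop. The push needed grows evenly: 2.5 N at the top, 4.5 N at 0.005, 6.5 N at 0.010, 8.5 N before the stop. Let go, it springs back to about 0.007 and stays there (pushed less, it stays where left). Must stay up (below 0.003).
- case: Bystander: black spectacle case, 62 x 160 x 40 mm, loose on the desk beyond the tray. Origin: centre of its underside, long axis y.
- weight: Bystander: brass paperweight with a knob, 52 mm across, 48 mm high, loose beside the tray. Origin: centre of its underside.
- pencil: Bystander: brown pencil, 174 mm long, 7.5 mm thick, lying loose on the robot's side of the tray. Origin: middle of its underside, long axis x.
- volume: Bystander: closed bound volume, 150 x 210 x 42 mm, lying loose beside the tray. Origin: centre of its underside, long axis y.
Mind the look-alikes: they are no part of the job. Leave any pink, purple or red look-alike of the module_square alone.

How it is judged:
On the way, in this order (a step that is already met when the one before it is completed fails the run):
1. the round key is pressed down, the later keys still up (value of joint key_round above 0.005 m and value of joint each of key_bar, key_square, key_cross below 0.003 m), for 0.1 s.
2. the long bar key is pressed down, the later keys still up (value of joint key_bar above 0.005 m and value of joint each of key_square, key_cross below 0.003 m), for 0.1 s.
3. the square key is pressed down, the later keys still up (value of joint key_square above 0.005 m and value of joint key_cross below 0.003 m), for 0.1 s.
At the end, for the whole second after the job is handed in: Round, bar and square keys are each at least 5 mm down, the cross key less than 3 mm; every module sits level in its pocket within 8 mm of where it started, and the spectacle case, paperweight, pencil and book lie at rest within 15 mm of where they started (all of step 3 and value of joint each of key_round, key_bar above 0.005 m and distance of each of module_round, module_bar, module_square, module_cross from where it was at the start of the episode below 0.008 m and angle between each of module_round, module_bar, module_square, module_cross's own z axis and vertical below 0.06 rad and distance of each of case, weight, pencil, volume from where it was at the start of the episode below 0.015 m and linear speed of each of case, weight, pencil, volume below 0.02 m/s); the robot touches nothing.
It fails at once if a key pressed before its turn (bar before round, or square before bar) ((value of joint key_bar above 0.003 m and value of joint key_round below 0.005 m) or (value of joint key_square above 0.003 m and value of joint key_bar below 0.005 m)).
It fails at once if the cross key pressed (value of joint key_cross above 0.003 m).
It fails at once if a key or its module pressed with more than 20 N (contact force between any of the fingers, the arm and module_round above 20 N or contact force between any of the fingers, the arm and module_bar above 20 N or contact force between any of the fingers, the arm and module_square above 20 N or contact force between any of the fingers, the arm and module_cross above 20 N).
It fails at once if a key module lifted or carried out of its pocket (moved more than 8 mm) (distance of any of module_round, module_bar, module_square, module_cross from where it was at the start of the episode above 0.008 m).
It fails at once if a bystander (case, weight, pencil, book) shoved, lifted or carried more than 15 mm (distance of any of case, weight, pencil, volume from where it was at the start of the episode above 0.015 m).
It also fails if it takes over 38 s, if anything falls off the work surface, if the arm or the gripper's body presses on something with over 40 N, if the wrist force passes 120 N, or if a joint passes its speed limit or range.

## Working session

There is one attempt and no reset: what is moved stays moved. The work goes in short steps, Python scripts to look and compute and a shell command to move; the robot and the scene stay as the last step left them, time stands still between calls to the robot, and variables do not carry over. Pictures are saved under pics/ and viewed, at most 10 in all, crops included, and the job is handed in when it is done.

```bash
mkdir -p pics
python3 - <<'E'
from station import ctrl
import cv2,numpy as np
s=ctrl.observe();print(s['time_s'],s['tool_pos'],s['orientation'],s['ft_force'],s['width'])
ims=[]
for n in("top","side"):
    r=ctrl.read_camera(n);ims.append(r["frame"]);np.savez(f"{n}.npz",**r);print(n,r['fx'],r['cam_to_world'].round(3).tolist(),[k for k in r])
    cv2.imwrite(f"pics/{n}.png",cv2.resize(r["frame"][:,:,::-1],(800,600)))
E
```

```text
0.0 [0.19966359 0.53900006 0.4038089 ] [-5.54288924e-01 -3.09176377e+00  2.73655342e-03] [-0.54050645 -0.05177689 -0.03033114] 0.08550783624444205
top 368.6925515167872 [[0.003, 0.997, -0.082, 0.472], [-1.0, 0.005, 0.014, 0.045], [0.015, 0.082, 0.997, 0.977], [0.0, 0.0, 0.0, 1.0]] ['frame', 'depth', 'fx', 'fy', 'cx', 'cy', 'cam_to_world']
side 466.09594181575903 [[0.878, 0.282, -0.387, 0.164], [-0.478, 0.482, -0.734, -0.734], [-0.021, 0.83, 0.558, 0.622], [0.0, 0.0, 0.0, 1.0]] ['frame', 'depth', 'fx', 'fy', 'cx', 'cy', 'cam_to_world']
```

View pics/top.png

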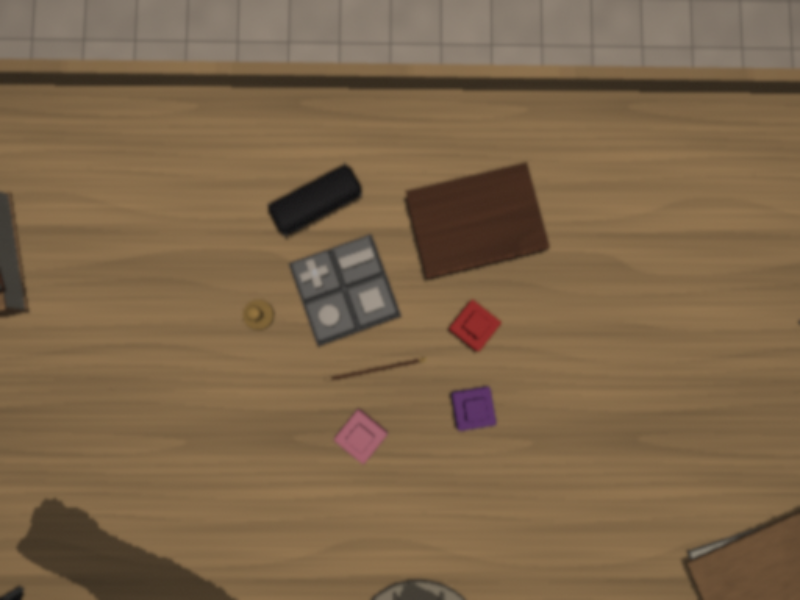

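View pics/side.png

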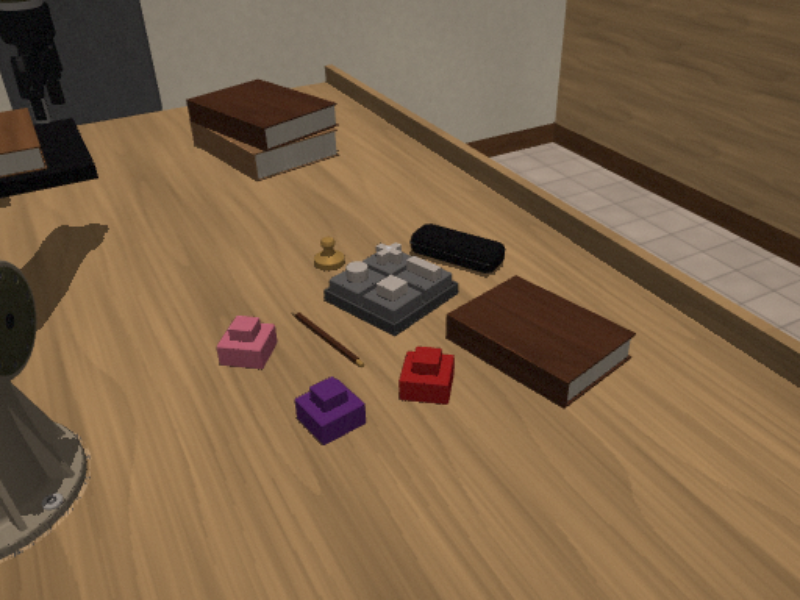

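The top view (800x600) shows cross at (314,272), bar at (355,258), round at (329,315) and square at (371,299). The paperweight is at (258,315), the pencil runs (332,378)-(420,360), and the side view agrees.

```bash
cat > h.py <<'E'
import cv2,numpy as np
def ray(r,u,v,T=None):
    T=r['cam_to_world'] if T is None else T
    d=T[:3,:3]@np.array([(u-r['cx'])/r['fx'],-(v-r['cy'])/r['fy'],-1.]);return T[:3,3],d
def onz(r,u,v,z,T=None):
    o,d=ray(r,u,v,T);return o+d*(z-o[2])/d[2]
def keys(frame,roi,thr,amin,amax):
    x0,y0,x1,y1=roi;h=cv2.cvtColor(frame,cv2.COLOR_RGB2HSV)
    m=((h[...,2]>thr)&(h[...,1]<60)).astype(np.uint8);k=np.zeros_like(m);k[y0:y1,x0:x1]=m[y0:y1,x0:x1]
    n,l,s,c=cv2.connectedComponentsWithStats(k)
    return [(c[i],s[i],cv2.minAreaRect(np.argwhere(l==i)[:,::-1].astype(np.float32))) for i in range(1,n) if amin<s[i][4]<amax]
E
python3 - <<'E'
from h import *
top=dict(np.load('top.npz'));
f=top['frame']
for c,s,b in keys(f,(180,145,262,225),125,40,600):
    print('top',c.round(1),s[4],b[2],onz(top,*c,.059).round(4), 'depthz',round(float(top['depth'][int(c[1]),int(c[0])]),3))
# dark tray corner
sd=dict(np.load('side.npz'))
for thr in(120,):
  for c,s,b in keys(sd['frame'],(205,150,300,215),140,20,600): print('side',c.round(1),s[4],onz(sd,*c,.059).round(4))
# tray outline from top: non-wood (low saturation) blob
h=cv2.cvtColor(f,cv2.COLOR_RGB2HSV);m=np.zeros(f.shape[:2],np.uint8);m[140:230,175:262]=(h[140:230,175:262,1]<70)
m=cv2.morphologyEx(m,cv2.MORPH_OPEN,np.ones((3,3)))
cs,_=cv2.findContours(m,0,1);c=max(cs,key=cv2.contourArea);R=cv2.minAreaRect(c);print(R)
P=np.array([onz(top,*p,.02) for p in cv2.boxPoints(R)]);print(P.round(4),P.mean(0))
w=[np.degrees(np.arctan2(*(P[(i+1)%4]-P[i])[[1,0]])) for i in range(4)];print(w,[np.linalg.norm(P[(i+1)%4]-P[i]) for i in range(4)])
E
```

```text
top [227.6 164.7] 140 70.34617614746094 [0.6314 0.1046 0.059 ] depthz 0.928
top [200.6 174.4] 148 26.56505012512207 [0.6065 0.1722 0.059 ] depthz 0.921
top [237.4 191.5] 174 69.44395446777344 [0.5637 0.0796 0.059 ] depthz 0.922
top [210.  201.2] 132 90.0 [0.5392 0.1475 0.059 ] depthz 0.92
side [248.6 159. ] 78 [0.6035 0.1643 0.059 ]
side [271.1 168.3] 82 [0.6288 0.0971 0.059 ]
side [228.1 170.3] 73 [0.537  0.1409 0.059 ]
side [250.4 180.7] 105 [0.5612 0.0731 0.059 ]
((220.15158081054688, 185.1244354248047), (55.63003158569336, 56.03363800048828), 70.34617614746094)
[[0.6278 0.22   0.02  ]
 [0.6787 0.0825 0.02  ]
 [0.5408 0.0328 0.02  ]
 [0.4913 0.1691 0.02  ]] [0.5846655  0.12606733 0.02      ]
[np.float64(-69.6865253047357), np.float64(-160.1767591380634), np.float64(109.95085508861388), np.float64(20.451019326344316)] [np.float64(0.1465978659304775), np.float64(0.14665693087624512), np.float64(0.14499610946907718), np.float64(0.14573432194060254)]
```

```bash
cat > go.py <<'E'
import sys,numpy as np
from station import ctrl
from scipy.spatial.transform import Rotation as R
s=ctrl.observe();M=R.from_rotvec(s['orientation']).as_matrix()
t=np.array(eval(sys.argv[1]))
print('t',s['time_s'],'pos',np.round(s['tool_pos'],4),'ft',np.round(s['ft_force'],2),'w',round(s['width'],4))
print('tool x',M[:,0].round(3),'y',M[:,1].round(3),'yaw_y',np.degrees(np.arctan2(M[1,1],M[0,1])).round(1),'shift mm',(M.T@(t-s['tool_pos'])*1000).round(1))
E
python3 go.py '[.53,.145,.36]'; python3 -c "
from station import ctrl
r=ctrl.read_camera('wrist');print(r['mount'].round(3).tolist(),r['fx'])"
```

```text
t 0.1 pos [0.1997 0.539  0.4039] ft [-0.03  0.23 -1.52] w 0.0854
tool x [-0.938  0.347  0.   ] y [ 0.347  0.938 -0.002] yaw_y 69.7 shift mm [-446.7 -254.7   44.2]
[[-0.0, 0.947, 0.32, 0.082], [1.0, 0.0, -0.0, -0.001], [-0.0, 0.32, -0.947, 0.031], [0.0, 0.0, 0.0, 1.0]] 295.5656809605857
```

```bash
python3 -m inch '[[[-39,-22,4,-8,0],[-78,-44,8,-16,0],[-117,-66,12,-24,0],[-156,-88,16,-32,0],[-195,-110,20,-40,0]]]'; python3 go.py '[.53,.145,.36]'
```

```text
time_s: 0.65
tool_pos: [0.3427, 0.3699, 0.3847]
orientation: [0.527, -3.097, 0.0]
ft_force: [0.6, 0.6, 0.6]
width: 0.012
gripper_force: 0.0
t 0.65 pos [0.3427 0.3699 0.3847] ft [0.63 0.63 0.58] w 0.012
tool x [-0.944 -0.331  0.   ] y [-0.331  0.944 -0.   ] yaw_y 109.3 shift mm [-102.4 -274.2   24.7]
```

```bash
python3 -m inch '[[[-16,-45,4,0,0],[-32,-90,8,0,0],[-48,-135,12,0,0],[-65,-180,16,0,0],[-81,-225,20,0,0]]]'; python3 -m inch '[[[-14,-30,3,0,0],[-21,-49,5,0,0],[-21,-49,5,0,0],[-21,-49,5,0,0]]]';  python3 go.py '[.539,.1475,.3]'
python3 - <<'E'
from station import ctrl
import cv2,numpy as np
from h import *
from scipy.spatial.transform import Rotation as R
s=ctrl.observe();r=ctrl.read_camera('wrist')
T=np.eye(4);T[:3,:3]=R.from_rotvec(s['orientation']).as_matrix();T[:3,3]=s['tool_pos'];T=T@r['mount']
np.savez('wrist.npz',T=T,**r);cv2.imwrite('pics/wrist.png',r['frame'][:,:,::-1])
for c,st,b in keys(r['frame'],(0,0,512,384),130,300,9000): print(c.round(1),st[4],b[2],onz(r,*c,.059,T).round(4))
E
```

```text
time_s: 1.15
tool_pos: [0.4927, 0.1832, 0.3648]
orientation: [-0.517, 3.099, 0.0]
ft_force: [0.4, 0.1, 1.0]
width: -0.0001
gripper_force: 0.0
time_s: 1.55
tool_pos: [0.5274, 0.1452, 0.3596]
orientation: [0.516, -3.098, -0.001]
ft_force: [-0.5, 1.1, 0.4]
width: 0.0002
gripper_force: 0.0
t 1.55 pos [0.5274 0.1452 0.3596] ft [-0.51  1.12  0.4 ] w 0.0002
tool x [-0.946 -0.324  0.001] y [-0.324  0.946  0.001] yaw_y 108.9 shift mm [-11.8  -1.6  59.6]
[198.2 166.8] 301 90.0 [0.5311 0.0875 0.059 ]
[179.1 194.4] 1211 90.0 [0.5636 0.0773 0.059 ]
[187.2 259.3] 828 88.69805145263672 [0.6307 0.1028 0.059 ]
```

View pics/wrist.png

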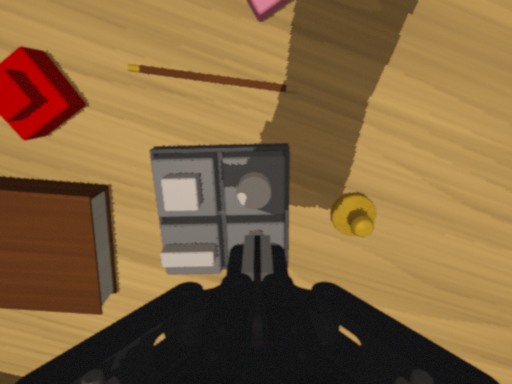

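The wrist view shows square at (180,194), bar at (188,259) and round in shadow at (253,190); the positions match the top view within 2 mm. Next I'll descend over the round key.

```bash
python3 -m inch '[[[-11,-4,30,0,0],[-11,-4,70,0,0],[-11,-4,105,0,0],[-11,-4,117,0,0],[-11,-4,117,0,0]]]'; python3 go.py '[.539,.146,.222]'
```

```text
time_s: 2.1
tool_pos: [0.5378, 0.1461, 0.2416]
orientation: [0.52, -3.094, -0.001]
ft_force: [-0.4, -0.7, 0.3]
width: 0.0
gripper_force: 0.0
t 2.1 pos [0.5378 0.1461 0.2416] ft [-0.37 -0.71  0.32] w 0.0
tool x [-0.945 -0.327  0.004] y [-0.327  0.945  0.001] yaw_y 109.1 shift mm [-1.2 -0.5 19.6]
```

```bash
python3 -m inch '[[[-1,0,4,0,0],[-1,0,7,0,0],[-1,0,10,0,0],[-1,0,12,0,0],[-1,0,12,0,0]]]'; python3 go.py '[.539,.146,.222]'
```

```text
time_s: 2.6
tool_pos: [0.5406, 0.1456, 0.2315]
orientation: [-0.517, 3.097, 0.0]
ft_force: [0.7, 0.6, 0.5]
width: 0.0003
gripper_force: 0.5
t 2.6 pos [0.5406 0.1456 0.2315] ft [0.68 0.64 0.53] w 0.0003
tool x [-0.946 -0.325 -0.001] y [-0.325  0.946 -0.   ] yaw_y 109.0 shift mm [1.4 0.9 9.5]
```

```bash
for i in 1 ; do python3 -m inch '[[[0,0,1,0,0],[0,0,2,0,0],[0,0,3,0,0],[0,0,3,0,0],[0,0,3,0,0]]]'; python3 -m inch '[[[0,0,1,0,0],[0,0,2,0,0],[0,0,2,0,0],[0,0,2,0,0]]]';done; python3 go.py '[.539,.146,.222]'
```

```text
time_s: 3.1
tool_pos: [0.5406, 0.1456, 0.2283]
orientation: [-0.517, 3.098, 0.0]
ft_force: [1.6, 0.2, 4.3]
width: -0.0001
gripper_force: 1.7
time_s: 3.5
tool_pos: [0.5406, 0.1456, 0.2262]
orientation: [-0.518, 3.098, 0.0]
ft_force: [1.7, -0.1, 3.1]
width: 0.0001
gripper_force: 1.6
t 3.5 pos [0.5406 0.1456 0.2262] ft [ 1.67 -0.07  3.14] w 0.0001
tool x [-0.946 -0.325 -0.001] y [-0.325  0.946 -0.   ] yaw_y 109.0 shift mm [1.3 0.9 4.1]
```

```bash
python3 -m inch '[[[0,0,1,0,0],[0,0,2,0,0],[0,0,2,0,0],[0,0,2,0,0]]]';python3 -m inch '[[[0,0,1,0,0],[0,0,2,0,0],[0,0,2,0,0],[0,0,2,0,0]]]'; python3 go.py '[.539,.146,.222]'
```

```text
time_s: 3.9
tool_pos: [0.5406, 0.1456, 0.2242]
orientation: [-0.518, 3.098, 0.0]
ft_force: [2.4, 1.5, 3.6]
width: -0.0
gripper_force: 2.0
time_s: 4.3
tool_pos: [0.5405, 0.1456, 0.2223]
orientation: [-0.518, 3.098, 0.0]
ft_force: [3.3, -0.1, 5.5]
width: 0.0002
gripper_force: 2.5
t 4.3 pos [0.5405 0.1456 0.2223] ft [ 3.31 -0.13  5.46] w 0.0002
tool x [-0.946 -0.325 -0.001] y [-0.325  0.946 -0.   ] yaw_y 109.0 shift mm [1.3 0.9 0.3]
```

```bash
python3 -m inch '[[[0,0,-8,0,0],[0,0,-40,0,0],[0,0,-80,0,0],[0,0,-80,0,0]]]'; python3 go.py '[.631,.1035,.302]'
cat > look.py <<'E'
from station import ctrl
import cv2,numpy as np,sys
from h import *
from scipy.spatial.transform import Rotation as R
s=ctrl.observe();r=ctrl.read_camera('wrist')
T=np.eye(4);T[:3,:3]=R.from_rotvec(s['orientation']).as_matrix();T[:3,3]=s['tool_pos'];T=T@r['mount']
v,u=np.mgrid[:384,:512];d=r['depth'];P=np.stack([(u-r['cx'])/r['fx']*d,-(v-r['cy'])/r['fy']*d,-d],-1)@T[:3,:3].T+T[:3,3]
for n,x,y in(('round',.5395,.1465),('bar',.631,.1035),('square',.5637,.0785),('cross',.6065,.172)):
    m=(np.hypot(P[...,0]-x,P[...,1]-y)<.006)&(d>0)&(P[...,2]<.07)
    print(n,m.sum(),'top z',np.median(P[...,2][m]).round(4) if m.any() else None)
E
python3 look.py
```

```text
time_s: 4.7
tool_pos: [0.5409, 0.1457, 0.3065]
orientation: [-0.517, 3.094, -0.0]
ft_force: [1.5, -0.1, 0.8]
width: -0.0002
gripper_force: 0.0
t 4.7 pos [0.5409 0.1457 0.3065] ft [ 1.52 -0.1   0.81] w -0.0002
tool x [-0.946 -0.325 -0.005] y [-0.325  0.946 -0.001] yaw_y 109.0 shift mm [-71.5 -69.2   4.9]
round 165 top z 0.052
bar 126 top z 0.0585
square 171 top z 0.0589
cross 0 top z None
```

Depth puts the round key's top at 0.052 m, so it is latched about 7 mm down. Next is the bar.

```bash
python3 -m inch '[[[-30,-29,5,0,0],[-60,-58,5,0,0],[-71,-69,20,0,0],[-71,-69,50,0,0],[-71,-69,65,0,0]]]'; python3 -m inch '[[[0,0,0,0,0],[0,0,0,0,0]]]'; python3 go.py '[.631,.1035,.222]'
```

```text
time_s: 5.25
tool_pos: [0.6281, 0.1027, 0.2325]
orientation: [0.515, -3.091, -0.002]
ft_force: [-1.0, -0.0, -0.0]
width: 0.0001
gripper_force: 0.0
time_s: 5.45
tool_pos: [0.6288, 0.1034, 0.2358]
orientation: [0.517, -3.095, -0.001]
ft_force: [-0.3, -0.5, -0.1]
width: -0.0002
gripper_force: 0.0
t 5.45 pos [0.6288 0.1034 0.2358] ft [-0.34 -0.52 -0.07] w -0.0002
tool x [-0.946 -0.325  0.004] y [-0.325  0.946  0.001] yaw_y 109.0 shift mm [-2.2 -0.7 13.8]
```

```bash
python3 -m inch '[[[-2,-1,1,0,0],[-2,-1,2,0,0],[-2,-1,3,0,0],[-2,-1,4,0,0],[-2,-1,4,0,0]]]'; python3 -m inch '[[[0,0,1,0,0],[0,0,2,0,0],[0,0,3,0,0],[0,0,3,0,0],[0,0,3,0,0]]]';python3 go.py '[.631,.1035,.222]'
```

```text
time_s: 5.95
tool_pos: [0.6319, 0.1031, 0.2332]
orientation: [-0.518, 3.098, 0.0]
ft_force: [0.0, 0.3, 0.4]
width: -0.0002
gripper_force: 0.0
time_s: 6.45
tool_pos: [0.632, 0.1031, 0.23]
orientation: [0.518, -3.099, -0.0]
ft_force: [0.5, 0.7, 0.2]
width: 0.0003
gripper_force: 0.0
t 6.45 pos [0.632  0.1031 0.23  ] ft [0.5  0.65 0.15] w 0.0003
tool x [-0.946 -0.325  0.   ] y [-0.325  0.946  0.   ] yaw_y 109.0 shift mm [0.8 0.7 8. ]
```

```bash
python3 -m inch '[[[0,0,1,0,0],[0,0,2,0,0],[0,0,3,0,0],[0,0,4,0,0],[0,0,4,0,0]]]'; python3 -m inch '[[[0,0,1,0,0],[0,0,2,0,0],[0,0,3,0,0],[0,0,3,0,0],[0,0,3,0,0]]]';python3 go.py '[.631,.1035,.222]'
```

```text
time_s: 6.95
tool_pos: [0.632, 0.1031, 0.2261]
orientation: [-0.518, 3.098, 0.0]
ft_force: [-1.4, -0.2, 4.1]
width: 0.0001
gripper_force: 2.0
time_s: 7.45
tool_pos: [0.632, 0.1031, 0.2231]
orientation: [-0.518, 3.099, 0.0]
ft_force: [-2.2, -0.4, 4.4]
width: -0.0001
gripper_force: 2.4
t 7.45 pos [0.632  0.1031 0.2231] ft [-2.15 -0.35  4.37] w -0.0001
tool x [-0.946 -0.325 -0.   ] y [-0.325  0.946  0.   ] yaw_y 109.0 shift mm [0.8 0.7 1.1]
```

```bash
python3 -m inch '[[[0,0,1,0,0],[0,0,1,0,0],[0,0,1,0,0]]]'; python3 -m inch '[[[0,0,-8,0,0],[0,0,-40,0,0],[0,0,-80,0,0],[0,0,-80,0,0]]]'; python3 look.py; python3 go.py '[.564,.079,.302]'
```

```text
time_s: 7.75
tool_pos: [0.632, 0.1031, 0.2222]
orientation: [-0.518, 3.099, 0.0]
ft_force: [-1.1, -1.3, 5.0]
width: -0.0002
gripper_force: 2.6
time_s: 8.15
tool_pos: [0.6341, 0.1032, 0.3082]
orientation: [-0.516, 3.089, -0.002]
ft_force: [1.9, 0.7, 0.7]
width: -0.0002
gripper_force: 0.0
round 228 top z 0.0518
bar 161 top z 0.0519
square 238 top z 0.0587
cross 170 top z 0.0585
t 8.2 pos [0.6334 0.1032 0.3056] ft [ 0.59 -0.38 -0.04] w -0.0002
tool x [-0.946 -0.325 -0.007] y [-0.325  0.946 -0.002] yaw_y 109.0 shift mm [73.6 -0.3  3.1]
```

Bar latched too, and cross and square are still up. Next is the square.

```bash
python3 -m inch '[[[35,0,0,0,0],[72,-1,5,0,0],[72,-1,35,0,0],[72,-1,60,0,0],[72,-1,66,0,0]]]'; python3 -m inch '[[[0,0,0,0,0],[0,0,0,0,0],[0,0,0,0,0]]]'; python3 go.py '[.564,.079,.222]'
```

```text
time_s: 8.7
tool_pos: [0.5622, 0.0786, 0.2324]
orientation: [0.516, -3.093, -0.002]
ft_force: [-1.3, -0.0, -1.0]
width: 0.0002
gripper_force: 0.0
time_s: 9.0
tool_pos: [0.5651, 0.0788, 0.2372]
orientation: [-0.518, 3.097, -0.0]
ft_force: [-0.7, 0.1, -0.0]
width: 0.0002
gripper_force: 0.0
t 9.0 pos [0.5651 0.0788 0.2372] ft [-0.67  0.1  -0.04] w 0.0002
tool x [-0.946 -0.325 -0.002] y [-0.325  0.946 -0.001] yaw_y 109.0 shift mm [ 1.   0.5 15.2]
```

```bash
python3 -m inch '[[[0,0,2,0,0],[0,0,4,0,0],[0,0,5,0,0],[0,0,6,0,0],[0,0,6,0,0]]]'; python3 -m inch '[[[0,0,1,0,0],[0,0,2,0,0],[0,0,3,0,0],[0,0,4,0,0],[0,0,4,0,0]]]';python3 go.py '[.564,.079,.222]'
```

```text
time_s: 9.5
tool_pos: [0.5645, 0.0788, 0.2304]
orientation: [-0.518, 3.098, -0.0]
ft_force: [1.5, 0.1, 1.6]
width: 0.0003
gripper_force: 1.0
time_s: 10.0
tool_pos: [0.5645, 0.0788, 0.2261]
orientation: [-0.518, 3.098, 0.0]
ft_force: [1.8, 0.5, 4.7]
width: 0.0002
gripper_force: 1.7
t 10.0 pos [0.5645 0.0788 0.2261] ft [1.75 0.52 4.74] w 0.0002
tool x [-0.946 -0.325 -0.001] y [-0.325  0.946 -0.   ] yaw_y 109.0 shift mm [0.4 0.4 4.1]
```

```bash
python3 -m inch '[[[0,0,1,0,0],[0,0,2,0,0],[0,0,3,0,0],[0,0,4,0,0],[0,0,4,0,0]]]'; python3 -m inch '[[[0,0,-8,0,0],[0,0,-40,0,0],[0,0,-80,0,0],[0,0,-80,0,0]]]'; python3 -m inch '[[[0,0,0,0,0],[0,0,0,0,0],[0,0,0,0,0]]]'; python3 look.py
```

```text
time_s: 10.5
tool_pos: [0.5645, 0.0788, 0.2223]
orientation: [-0.518, 3.098, 0.0]
ft_force: [2.7, 0.7, 4.5]
width: -0.0001
gripper_force: 2.3
time_s: 10.9
tool_pos: [0.5655, 0.0787, 0.307]
orientation: [-0.517, 3.092, -0.002]
ft_force: [1.9, 1.0, 0.4]
width: -0.0001
gripper_force: 0.0
time_s: 11.2
tool_pos: [0.5634, 0.0787, 0.3005]
orientation: [0.517, -3.095, -0.001]
ft_force: [-0.2, -0.5, -0.4]
width: 0.0002
gripper_force: 0.0
round 167 top z 0.052
bar 0 top z None
square 169 top z 0.0521
cross 127 top z 0.0585
```

All three are down, the cross key is up, and the arm is clear.

```bash
python3 -c "
from station import ctrl
print(ctrl.hand_in())"
```

```text
the job is handed in; nothing more can be done
None
```

I pressed the round, bar and square keys in that order and handed the job in at about 11 s; depth readings show all three latched about 7 mm down and the cross key still up, but the hand-in returned no verdict and I didn't re-check the bystanders.

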